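# Clear the mitre board and hold a moulding home with the push shoe

### The arm

A 7-joint arm with a two-finger parallel gripper is mounted at the origin on the work surface. World frame = base frame: x ahead of the robot, y to its left, z up, the work surface at z = 0. Lengths are in m, angles in rad, forces in N, time in s.
With the tool pointing down it reaches from about 0.4 to 0.85 m from the base axis. Payload 4.5 kg.
Tool frame: the origin (TCP) lies at the very end of the fingers, on their centre line; the grasp point (between the pads) lies 19 mm behind it; z points along the fingers, x is the direction in which the jaws open and shut, and the axes are right-handed (so a half turn about z gives the same grasp; the last joint's range is limited). The gripper opens to 88 mm and grips with 3 to 60 N. Pads are 18 mm wide; open, the fingers measure 123 mm over their backs; the gripper's body (75 mm by 187 mm) begins 45 mm behind the grasp point.
Start: joints at [-1.095, 0.689, -0.195, 1.565, 0.157, 0.902, -0.215], TCP at [0.267, 0.565, 0.2] pointing down, gripper open.
Joint ranges: [-3.01, 3.01], [-0.46, 2.08], [-1.47, 1.51], [0.13, 2.56], [-1, 4.14], [0.04, 2.09], [-2.66, 2.66]. Speed limits (rad/s): [2.57, 2.57, 3.14, 3.14, 3.14, 3.14, 3.14].

### API

Orientations are given as a unit quaternion [x, y, z, w].
In Python, from plant import * gives the robot as it stands.
- The arm moves only by the tool apply_moves, never from a script. Its argument "series" is a list of rows, each an object of numbers: "x", "y", "z": the shift along the tool's x, y, z in units of 80 cm (1.0 is 80 cm); "wx", "wy", "wz": the turn, a rotation vector about the tool's x, y, z in units of pi rad (1.0 is pi rad); "fingers": the opening, from -1 (shut) to 1 (fully open), so that 0 is half open. In form: [{"x": .., "y": .., "z": .., "wx": .., "wy": .., "wz": .., "fingers": ..}, ...]. A call has 1 to 8 rows; each row shifts and turns the pose as measured when the row begins, along the tool's axes as they then stand; what a row does not reach is not made up. A row lasts 1/8 s, in which the tool goes at most 62.5 mm and 10.7 degrees, less where a joint would pass 70% of its speed; a pose out of reach is approached as far as the arm can. A call with a number of a shift or a turn outside -1 to 1 is refused whole. A call with a gripper value outside its range is refused whole. The fingers move at their own pace and stop on an object; "force" is the grip in N (left out, the last holds). Time passes only in rows, so rows that do not move let the fingers close. It gives the time, the measured TCP pose, the force and the opening at its end, in the units of the state.
- get_state(): the state, without advancing time (a new reading comes with each control period).
- snapshot(name): name is "side" or "top" or "wrist"; returns (picture, depth): 400x640x3 uint8, red, green, blue; 400x640 float32, m along the optical axis (not along the pixel's ray), 0 where there is no reading.
- camera_model(name): a dict with "camera_matrix" (3x3 intrinsics, pixels), "dist_coeffs" ([k1, k2, p1, p2, k3] as OpenCV has them; the pictures are not rectified), "world_from_camera" (4x4, takes a point from camera to world coordinates). Camera axes: x right, y up, looking along -z (the intrinsics and any distortion apply to the point x, -y, -z); pixel columns grow to the right and rows downward; lengths in m; the calibration is good to about 2 mm. A picture is of the moment at which its call begins: read the wrist's pose just before it. camera_model takes no time and is no camera call; for the wrist camera it gives the pose at the moment of the call.
- finish_job(): hands the job in, once; it reports no verdict.
The state is a dict: "clock": time; "q": joint angles; "qd": joint speeds; "joint_torque": joint torques, N m; "tool_pos": TCP position; "eef_rot": TCP orientation; "contact_force": force on the tool from outside, world axes, zero at the start; "moment": the same for the moment, N m; "opening": opening from 0.0 (shut) to 1.0 (fully open).
Only numpy, scipy, OpenCV 4.12 (cv2) and the standard library are available. Lean on these libraries where they do the work, as an engineer would, in place of code of your own. Each camera call takes 0.05 s, during which the arm holds its last target. There are 200 camera calls.

### The job

Take the push shoe from its stand and with it sweep the three loose offcuts along the mitre board, off its open end into the blue scrap tray. Then use the shoe to bring the gilded moulding flush against the fence with its end up to the stop block, and finish while still holding it there for the saw: the shoe stays in the gripper, its notch over the moulding's near edge, pushing firmly down and forward so that the moulding bears on bed and fence together. Keep the gripper itself off the moulding and the offcuts, and leave the other things on the bench where they are.

Things in the scene. Friction and masses are not known exactly. Their poses are not given: they have to be found in the camera images.
- push_shoe: loose plywood push shoe, 20 mm thick (its y), 140 g, upright in its stand; z up, x to its toe. Side outline in mm: heel x -42..0, z 0..12; plate x -42..36, z 12..46, whose underside ahead of the heel (x 0..36, z 12) is the sole; orange handle on top. Origin: heel underside at the notch corner x = 0, mid-thickness. The notch fits over a 25 mm high edge: heel pushes forward, sole pushes down
- shoe_grip (a point): middle of the shoe's orange handle, which spans x -42..0, z 46..95 mm in the shoe's frame and is 20 mm thick: this point is x = -20, z = 68. Grip it here from above, across the thickness
- shoe_stand: wooden stand fixed to the bench, base 110 x 75 mm; two cheeks 85 mm long, tops 50 mm above the bench, with a 23 mm slot along its x in which the shoe stands, toe towards +x, heel 12 mm above the bench; lift the shoe straight up. Origin at the centre of its underside
- fence: fixed fence of the mitre board: light wood bar 400 mm long, 22 mm thick, 36 mm high, with saw kerfs. Origin on the bed's surface at the foot of the working face, mid-length, 60 mm above the bench. x points through the fence away from the robot (the face is x = 0, work lies at negative x), y along the fence towards the stop block, z up
- bed: the plywood bed of the mitre board, fixed: same origin and axes as the fence; its surface is z = 0 and spans x -165..+22 mm, y -200..+200 mm; 18 mm thick, on two bearers; waxed, so that wood slides easily on it (friction about 0.3, as on the fence). The open end is at y = -200 mm
- stop_block: hardwood stop block with red star knob, fixed on the fence: its x -38..0, y 0..40, z 0..34 mm; metal plate to z 41, knob (above the fence) to z 63. Origin on the bed at the foot of the fence face at the stop's working end: its plane y = 0 is the stop face, which the moulding's end meets from negative y. Axes as the fence
- moulding: loose straight length of gilded frame moulding, rectangular: 40 mm wide (x), 180 mm long (y), 25 mm high (z), about 130 g. Origin at the centre of its underside. Starts lying a little askew on the front part of the bed, 80-95 mm clear of the fence. Its y runs along the fence towards the stop
- offcut_a: a short loose end of the gilded moulding, 24 mm long (along its own y), 40 mm wide (x) and 25 mm high; origin at its centre; starts lying flat on the bed near the fence
- offcut_b: a short loose end of the gilded moulding, 28 mm long (along its own y), 40 mm wide (x) and 25 mm high; origin at its centre; starts lying flat on the bed near the fence
- offcut_c: a short loose end of the gilded moulding, 32 mm long (along its own y), 40 mm wide (x) and 25 mm high; origin at its centre; starts lying flat on the bed near the fence
- scrap_tray: loose blue open tray, 170 mm (x) x 150 mm (y), 36 mm high, walls and floor 4 mm, 0.6 kg, standing on the bench with its edge tucked about 25 mm under the bed's open end; origin at the centre of its underside
- glue_bottle: bystander, leave alone: yellow glue bottle, 60 mm across, 160 mm high; origin under its centre
- bole_jar: bystander, leave alone: red-brown jar with brass lid, 64 mm across, 65 mm high; origin under its centre
- brush_pot: bystander, leave alone: white pot with brushes, 76 mm across, about 210 mm high with the brushes; origin under its centre
- try_square: bystander, leave alone: try square lying flat, dark wood stock 110 mm, steel blade 150 mm, 14 mm high; origin under the stock
- tenon_saw: bystander, leave alone: brass-backed saw lying flat, 350 mm long, 20 mm high; origin under the joint of handle and blade
- candle_cup: bystander, leave alone: gilt turned candle cup, 76 mm across, 60 mm high; origin under its centre

How it is judged:
By the outcome, as a careful person would: the job done as asked, in the order asked, and still so for the second after the job is handed in, while the arm keeps its last pose, push and grip.
It also fails if it takes over 51 s, if anything falls off the work surface, if the arm or the gripper's body presses on something with over 40 N, if the wrist force passes 120 N, or if a joint passes its speed limit or range.

## Working session

There is one attempt and no reset: what is moved stays moved. The work goes in short steps, Python scripts to look and compute and a tool call to move; the robot and the scene stay as the last step left them, time stands still between calls to the robot, and variables do not carry over. Pictures are saved under pics/ and viewed, about 8 in all and at most 12, crops included, and the job is handed in when it is done.

Besides the shell and the picture viewer there is one more tool, called as name([rows], argument=value, ...), one row to a line, values as JSON. apply_moves: Moves the arm, as the interface text tells. Its arguments: {"type":"object","properties":{"series":{"type":"array","items":{"type":"object","properties":{"x":{"type":"number"},"y":{"type":"number"},"z":{"type":"number"},"wx":{"type":"number"},"wy":{"type":"number"},"wz":{"type":"number"},"fingers":{"type":"number"}}}},"force":{"type":"number"}},"required":["series"]}

```bash
mkdir -p pics; ls
cat > h.py <<'E'
import numpy as np, cv2
from plant import *
from scipy.spatial.transform import Rotation as R
def snap(name,fn):
    m=camera_model(name); p,d=snapshot(name)
    cv2.imwrite('pics/'+fn+'.png',p[:,:,::-1]); np.savez('pics/'+fn+'.npz',p=p,d=d,K=m['camera_matrix'],D=m['dist_coeffs'],T=m['world_from_camera'])
def load(fn): return np.load('pics/'+fn+'.npz')
def cloud(fn):
    f=load(fn); d=f['d']; h,w=d.shape
    u,v=np.meshgrid(np.arange(w),np.arange(h))
    n=cv2.undistortPoints(np.stack([u,v],-1).reshape(-1,1,2).astype(float),f['K'],f['D']).reshape(h,w,2)
    c=np.stack([n[...,0]*d,-n[...,1]*d,-d],-1)
    T=np.array(f['T']); return c@T[:3,:3].T+T[:3,3]
def pix(fn,pts,z):
    f=load(fn);T=np.array(f['T'])
    n=cv2.undistortPoints(np.array(pts,float).reshape(-1,1,2),f['K'],f['D']).reshape(-1,2)
    r=np.c_[n[:,0],-n[:,1],-np.ones(len(n))]@T[:3,:3].T
    return T[:3,3]+r*((z-T[2,3])/r[:,2])[:,None]
E
python3 - <<'E'
from h import *
s=get_state(); print({k:np.round(v,3) for k,v in s.items()})
snap('top','top0'); snap('side','side0')
for n in('top','side'):
    m=camera_model(n); print(n,np.round(m['camera_matrix'],1),np.round(m['world_from_camera'],3))
E
```

```text
pics
{'clock': np.float64(0.0), 'q': array([-1.095,  0.69 , -0.195,  1.566,  0.157,  0.903, -0.215]), 'qd': array([ 0.   , -0.001, -0.001, -0.   ,  0.002, -0.   ,  0.001]), 'joint_torque': array([ 0.0000e+00, -5.2756e+01, -1.2670e+00, -1.5343e+01, -5.3000e-02,
        6.0000e-03,  0.0000e+00]), 'tool_pos': array([0.267, 0.564, 0.199]), 'eef_rot': array([ 0.845,  0.535, -0.001,  0.001]), 'contact_force': array([-0.402, -0.345, -0.517]), 'moment': array([0.005, 0.   , 0.022]), 'opening': np.float64(0.998)}
top [[459.7   0.  313.2]
 [  0.  459.7 204. ]
 [  0.    0.    1. ]] [[-0.026  0.994 -0.105  0.4  ]
 [-1.    -0.027 -0.01  -0.095]
 [-0.013  0.105  0.994  1.21 ]
 [ 0.     0.     0.     1.   ]]
side [[491.8   0.  320.2]
 [  0.  491.8 202.8]
 [  0.    0.    1. ]] [[ 0.829  0.382 -0.41   0.021]
 [-0.559  0.591 -0.581 -0.819]
 [ 0.02   0.711  0.703  0.967]
 [ 0.     0.     0.     1.   ]]
```

View pics/top0.png

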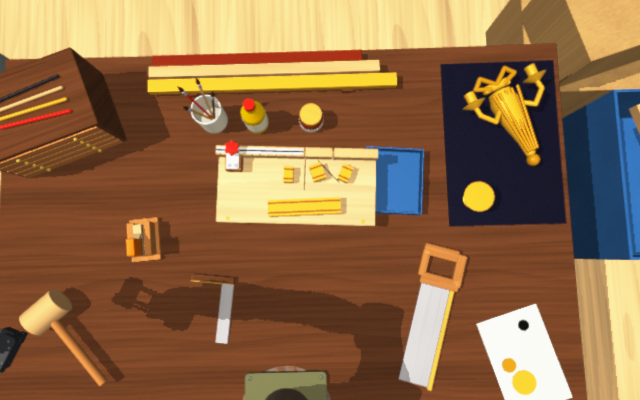

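View pics/side0.png

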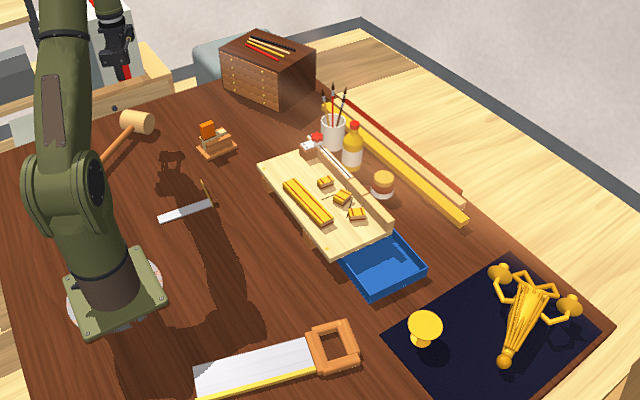

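The top picture shows the board at about (215–378, 145–225) with +y to the left. The offcuts are at (288,174), (318,172) and (345,173), the moulding at (304,207), and the stand with the shoe at (143,240). The tray is to the right of the board. Next I'll look at an enlarged crop with depth.

Run:
```python
from h import *
p=load('top0')['p'][:,:,::-1]
a=cv2.resize(p[135:230,208:438],None,fx=3.4,fy=3.4,interpolation=cv2.INTER_CUBIC)
b=cv2.resize(p[205:270,110:180],None,fx=4,fy=4,interpolation=cv2.INTER_CUBIC)
s=load('side0')['p'][:,:,::-1]
c=cv2.resize(s[110:170,185:250],None,fx=4.3,fy=4.3,interpolation=cv2.INTER_CUBIC)
o=np.zeros((600,800,3),np.uint8)
o[:a.shape[0],:a.shape[1]]=a[:,:800]; y=330; o[y:y+b.shape[0],:b.shape[1]]=b; o[y:y+c.shape[0],320:320+c.shape[1]]=c
cv2.imwrite('pics/crop0.png',o)
P=cloud('top0'); d=load('top0')['d']
Pz=P[...,2]
print('bed surface z',np.median(Pz[190:195,230:280]),'bench',np.median(Pz[250:270,250:300]))
# moulding / offcut tops: z ~85mm
m=((Pz>0.078)&(Pz<0.09)&(d>0)).astype(np.uint8); m[:160]=0; m[225:]=0; m[:,:245]=0;m[:,380:]=0
n,l,st,_=cv2.connectedComponentsWithStats(m)
for i in range(1,n):
    if st[i,4]>30:
        q=P[l==i][:,:2].astype(np.float32); print(st[i],np.round(np.median(P[l==i],0),4),cv2.minAreaRect(q*1000))
# shoe tops
m=((Pz>0.025)&(d>0)); m[:205]=0;m[270:]=0;m[:,:115]=0;m[:,175:]=0
for lo,hi in((.04,.056),(.054,.064),(.09,.12)):
    k=m&(Pz>lo)&(Pz<hi)
    if k.sum()>4: print(lo,k.sum(),np.round(np.median(P[k],0),4),cv2.minAreaRect(P[k][:,:2].astype(np.float32)*1000))
```

```text
bed surface z 0.05960717635300106 bench -0.0006053934259736549
[309 162  17  19 203] [ 0.6008 -0.0948  0.084 ] ((600.8857421875, -95.19095611572266), (40.64977264404297, 31.664257049560547), 17.99917221069336)
[337 163  17  19 182] [ 0.5961 -0.1646  0.0841] ((596.2924194335938, -164.69508361816406), (27.645458221435547, 40.072410583496094), 64.55301666259766)
[283 165  11  17 157] [ 0.5979 -0.0229  0.0843] ((598.167724609375, -23.152511596679688), (23.721954345703125, 41.102108001708984), 83.30918884277344)
[ 268  197   73   19 1186] [ 0.5151 -0.0605  0.0843] ((515.4376831054688, -60.80128479003906), (40.45024108886719, 179.3820037841797), 1.0402896404266357)
0.04 438 [0.4555 0.3443 0.0492] ((445.658935546875, 359.6531677246094), (84.31612396240234, 60.009803771972656), 4.575969219207764)
0.054 125 [0.4632 0.3581 0.0579] ((444.5784912109375, 357.585693359375), (86.9962158203125, 37.15321350097656), 15.19571304321289)
0.09 177 [0.425  0.3546 0.1048] ((424.7818298339844, 357.790283203125), (40.90926742553711, 21.427522659301758), 5.637174129486084)
```

View pics/crop0.png

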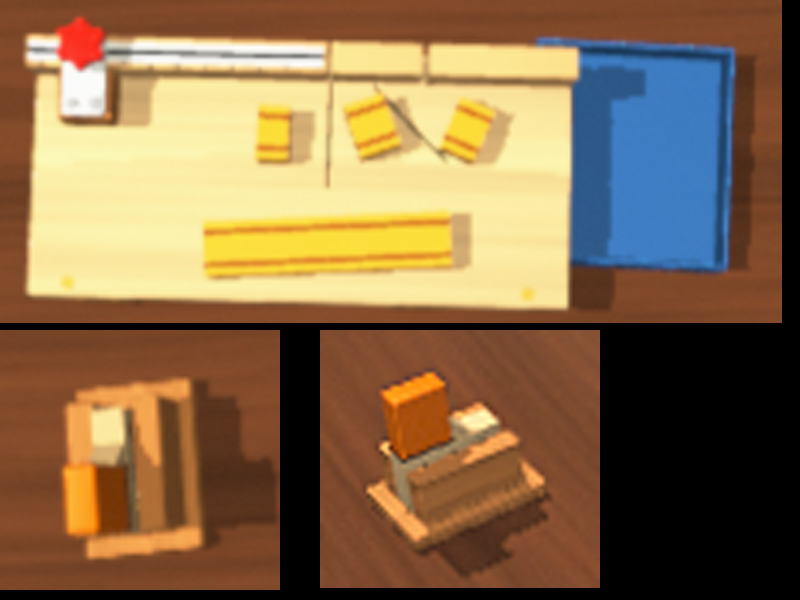

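The depth data agrees with the stated sizes: bed at 59.6 mm, moulding top at 84 mm, offcuts 24/28/32 mm. The crop shows the stop's working face at about crop (112,100) and the handle at (95,500). Next I'll measure the fence, stop, tray and stand.

Run:
```python
from h import *
P=cloud('top0'); d=load('top0')['d']; Q=cloud('side0'); ds=load('side0')['d']
def box(A,dd,x,y,z):
    k=(dd>0)
    for i,(lo,hi) in enumerate((x,y,z)): k&=(A[...,i]>lo)&(A[...,i]<hi)
    return A[k]
def rect(n,a):
    print(n,len(a),np.round(np.median(a,0),4) if len(a) else '', [np.round(t,1) for t in cv2.minAreaRect(a[:,:2].astype(np.float32)*1000)] if len(a)>3 else '')
for nm,A,dd in(('top',P,d),('side',Q,ds)):
    print(nm)
    rect('handle top',box(A,dd,(.38,.48),(.30,.42),(.1,.115)))
    rect('plate top',box(A,dd,(.446,.52),(.30,.42),(.0535,.065)))
    rect('stand top',box(A,dd,(.38,.52),(.30,.42),(.044,.0535)))
    rect('stand base',box(A,dd,(.36,.54),(.28,.44),(.005,.03)))
    rect('tray',box(A,dd,(.45,.72),(-.45,-.26),(.025,.05)))
    rect('bed',box(A,dd,(.4,.75),(-.3,.3),(.055,.064)))
    # fence face: near edge of top by y slices
    f=box(A,dd,(.6,.7),(-.24,.09),(.09,.1))
    ys=np.arange(-.23,.09,.02); lo=[np.percentile(f[abs(f[:,1]-y)<.01][:,0],3) for y in ys]; hi=[np.percentile(f[abs(f[:,1]-y)<.01][:,0],97) for y in ys]
    print('fence lo',np.round(np.polyfit(ys,lo,1),4),'hi',np.round(np.polyfit(ys,hi,1),4),np.median(f[:,2]), f[:,1].min())
    s=box(A,dd,(.57,.7),(.08,.2),(.0925,.11)); rect('stop',s)
    if len(s): print(s.min(0),s.max(0))
    rect('moulding',box(A,dd,(.47,.56),(-.18,.06),(.08,.09)))
```

```text
top
handle top 149 [0.4252 0.3563 0.1055] [array([424.9, 357.8]), array([40.7, 21.4]), np.float64(5.5)]
plate top 100 [0.4679 0.3604 0.0575] [array([464.7, 368.3]), array([38.3, 32.9]), np.float64(88.3)]
stand top 389 [0.4553 0.3438 0.0492] [array([445.7, 359.7]), array([84.3, 60. ]), np.float64(4.6)]
stand base 492 [0.4461 0.3336 0.0113] [array([454.9, 356.9]), array([162.2, 152.6]), np.float64(0.9)]
tray 320 [ 0.5851 -0.3549  0.0344] [array([ 580.3, -310.9]), array([111.8, 173.5]), np.float64(86.6)]
bed 8039 [ 0.5609 -0.0364  0.0596] [array([612.1, -12.6]), array([459.4, 281.8]), np.float64(87.7)]
fence lo [0.0522 0.6423] hi [0.0522 0.6634] 0.09577621789979907 -0.23952574761496193
stop 364 [0.6407 0.1128 0.0981] [array([639.7, 118.3]), array([73.6, 59.4]), np.float64(85.9)]
[0.60941341 0.08067088 0.09252241] [0.67111081 0.15366318 0.10597637]
moulding 1157 [ 0.5152 -0.0608  0.0843] [array([515.4, -60.7]), array([ 40.4, 179.2]), np.float64(1.1)]
side
handle top 84 [0.4226 0.3521 0.1067] [array([423.5, 355.7]), array([44. , 24.3]), np.float64(3.4)]
plate top 52 [0.4648 0.3552 0.0585] [array([464.2, 360.8]), array([30.9, 35.1]), np.float64(86.9)]
stand top 175 [0.4431 0.34   0.0501] [array([445.6, 357.3]), array([88.2, 66. ]), np.float64(4.7)]
stand base 364 [0.4265 0.3316 0.0131] [array([439.6, 340.1]), array([101.7, 222.8]), np.float64(59.0)]
tray 506 [ 0.5759 -0.356   0.0337] [array([ 577.5, -315.9]), array([111.9, 177.5]), np.float64(88.8)]
bed 4681 [ 0.5559 -0.085   0.0611] [array([612.8, -23.1]), array([445.5, 281.2]), np.float64(87.3)]
fence lo [0.0534 0.6399] hi [0.0513 0.6622] 0.09695136859503695 -0.23987903179812675
stop 234 [0.6371 0.1041 0.1   ] [array([636.4, 115.6]), array([63., 74.]), np.float64(7.9)]
[0.60624324 0.08120086 0.09258477] [0.67004046 0.15478501 0.10777604]
moulding 830 [ 0.5123 -0.0668  0.086 ] [array([513.4, -60.2]), array([ 43.6, 183.3]), np.float64(0.0)]
```

```bash
cat >> h.py <<'E'
def to(x,y,z,yaw=None):
    "remaining shift in tool axes (units of .8 m) and turn (units of pi) to world TCP target; yaw=direction of tool x, deg"
    s=get_state(); r=R.from_quat(s['eef_rot']); M=r.as_matrix()
    dp=M.T@(np.array([x,y,z])-s['tool_pos'])
    w=np.zeros(3)
    if yaw is not None:
        a=np.radians(yaw); G=np.array([[np.cos(a),np.sin(a),0],[np.sin(a),-np.cos(a),0],[0,0,-1]])
        w=(r.inv()*R.from_matrix(G)).as_rotvec()/np.pi
    print('t',round(float(s['clock']),2),'pos',np.round(s['tool_pos'],4),'yaw',np.round(np.degrees(np.arctan2(M[1,0],M[0,0])),2),'tilt',np.round(M[:2,2],3),'F',np.round(s['contact_force'],1),'M',np.round(s['moment'],2),'open',round(float(s['opening']),3))
    print('  shift',np.round(dp/.8,4),'turn',np.round(w,4))
FY=np.radians(-3.0); O=np.array([.640,-.040]) 
def fw(xf,yf): return O+xf*np.array([np.cos(FY),np.sin(FY)])+yf*np.array([-np.sin(FY),np.cos(FY)])
def wf(p): d=np.array(p)[...,:2]-O; return np.stack([d@[np.cos(FY),np.sin(FY)],d@[-np.sin(FY),np.cos(FY)]],-1)
E
python3 - <<'E'
from h import *
to(.4243,.357,.2,94.6)
for fn in('top0','side0'):
    P=cloud(fn);f=wf(P);k=(f[...,0]>-.045)&(f[...,0]<-.005)&(f[...,1]>.08)&(f[...,1]<.22)&(P[...,2]>.09)&(P[...,2]<.108)
    print(fn,'stop',np.percentile(f[k],[1,3,50,97,99],axis=0).round(4),np.median(P[k][:,2]))
    for n,z in(('m',(.078,.09)),):
        k=(f[...,0]>-.16)&(f[...,0]<-.09)&(P[...,2]>.08)&(P[...,2]<.09); print(n,cv2.minAreaRect(f[k].astype(np.float32)*1000))
    k=(abs(f[...,1])<.15)&(f[...,0]>-.2)&(f[...,0]<.05)&(P[...,2]>.055)&(P[...,2]<.063); print('bed lo',np.percentile(f[k][:,0],.5))
    k=(f[...,0]<-.07)&(f[...,0]>-.15)&(abs(f[...,1])<.3)&(P[...,2]>.055)&(P[...,2]<.063); print('bed y',np.percentile(f[k][:,1],[.3,99.7]))
E
```

```text
t 0.1 pos [0.267  0.5644 0.1988] yaw 64.69 tilt [-0.001 -0.002] F [ 0.3 -0.5  0.2] M [ 0.   -0.02 -0.02] open 1.001
  shift [-0.1503  0.2886 -0.0012] turn [-1.000e-04  5.000e-04 -1.662e-01]
top0 stop [[-0.038   0.1316]
 [-0.0374  0.1322]
 [-0.0218  0.1499]
 [-0.0066  0.1697]
 [-0.0054  0.171 ]] 0.09930804074298205
m ((-123.31272888183594, -27.20464324951172), (40.430206298828125, 179.21800231933594), 4.063991546630859)
bed lo -0.16458940365123453
bed y [-0.20468385  0.19277197]
side0 stop [[-0.041   0.1293]
 [-0.0393  0.1306]
 [-0.0261  0.144 ]
 [-0.0065  0.1683]
 [-0.0058  0.1691]] 0.1010511593069845
m ((-125.3416976928711, -26.81359100341797), (43.60846710205078, 183.29498291015625), 3.0279788970947266)
bed lo -0.16704275646426128
bed y [-0.20606877  0.19442094]
```

apply_moves([
  {"wz": -0.0555, "fingers": 1},
  {"wz": -0.0555, "fingers": 1},
  {"wz": -0.055, "fingers": 1},
  {"fingers": 1},
], force=50)

```text
schema error: expected keys x, y, z, wx, wy, wz, fingers
```

```bash
python3 -c "
from h import *
to(.4243,.357,.2,94.6)"
```

```text
t 0.1 pos [0.267  0.5644 0.1988] yaw 64.69 tilt [-0.001 -0.002] F [ 0.3 -0.5  0.2] M [ 0.   -0.02 -0.02] open 1.001
  shift [-0.1503  0.2886 -0.0012] turn [-1.000e-04  5.000e-04 -1.662e-01]
```

apply_moves([
  {"x": 0, "y": 0, "z": 0, "wx": 0, "wy": 0, "wz": -0.0555, "fingers": 1},
  {"x": 0, "y": 0, "z": 0, "wx": 0, "wy": 0, "wz": -0.0555, "fingers": 1},
  {"x": 0, "y": 0, "z": 0, "wx": 0, "wy": 0, "wz": -0.0555, "fingers": 1},
  {"x": 0, "y": 0, "z": 0, "wx": 0, "wy": 0, "wz": 0, "fingers": 1},
], force=50)

```text
clock: 0.6
tool_pos: [0.2665, 0.5627, 0.1968]
eef_rot: [0.672, 0.74, -0.003, 0.001]
contact_force: [-0.1, -0.3, -0.1]
opening: 0.999
```

```bash
python3 -c "
from h import *
to(.4243,.357,.2,94.6)"
```

```text
t 0.6 pos [0.2665 0.5627 0.1968] yaw 95.51 tilt [-0.002 -0.006] F [-0.1 -0.3 -0.1] M [ 0.1   0.01 -0.  ] open 0.999
  shift [-0.2749  0.1716 -0.0028] turn [-0.0008  0.0018  0.0051]
```

apply_moves([
  {"x": -0.055, "y": 0.034, "z": 0, "wx": 0, "wy": 0, "wz": 0.005, "fingers": 1},
  {"x": -0.055, "y": 0.034, "z": 0, "wx": 0, "wy": 0, "wz": 0, "fingers": 1},
  {"x": -0.055, "y": 0.034, "z": 0, "wx": 0, "wy": 0, "wz": 0, "fingers": 1},
  {"x": -0.055, "y": 0.034, "z": 0, "wx": 0, "wy": 0, "wz": 0, "fingers": 1},
  {"x": -0.055, "y": 0.034, "z": 0, "wx": 0, "wy": 0, "wz": 0, "fingers": 1},
  {"x": 0, "y": 0, "z": 0, "wx": 0, "wy": 0, "wz": 0, "fingers": 1},
])

```text
clock: 1.35
tool_pos: [0.4227, 0.3476, 0.1955]
eef_rot: [0.686, 0.727, -0.004, 0.001]
contact_force: [-0.5, 0.3, -0.6]
opening: 0.999
```

```bash
python3 -c "
from h import *
to(.4243,.357,.2,94.6)
snap('wrist','w1')
P=cloud('w1')
k=(P[...,2]>.1)&(P[...,2]<.115)
print(k.sum(),np.median(P[k],0),cv2.minAreaRect(P[k][:,:2].astype(np.float32)*1000))
f=load('w1')['p'];cv2.imwrite('pics/w1.png',f[:,:,::-1])
"
```

```text
t 1.35 pos [0.4227 0.3476 0.1955] yaw 93.33 tilt [-0.003 -0.007] F [-0.5  0.3 -0.6] M [ 0.09 -0.01  0.01] open 0.999
  shift [ 0.0116  0.0026 -0.0057] turn [-0.0012  0.0021 -0.0071]
1021 [0.42341012 0.35968451 0.10669606] ((424.64434814453125, 359.7231750488281), (41.7952995300293, 19.99301528930664), 4.646468162536621)
```

View pics/w1.png

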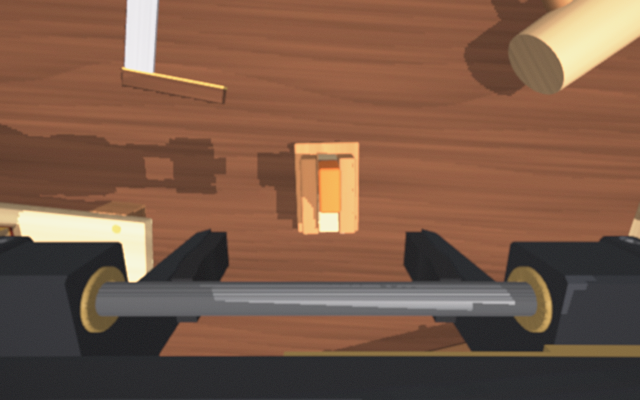

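The wrist picture shows the shoe upright in its slot, with the handle at (329,185). Its depth fit gives a handle centre of (0.4246, 0.3597) and a yaw of 4.65°. Going down to grip.

apply_moves([
  {"x": 0.0145, "y": 0.003, "z": 0, "wx": -0.001, "wy": 0.002, "wz": -0.007, "fingers": 1},
  {"x": 0, "y": 0, "z": 0.05, "wx": 0, "wy": 0, "wz": 0, "fingers": 1},
  {"x": 0, "y": 0, "z": 0.05, "wx": 0, "wy": 0, "wz": 0, "fingers": 1},
  {"x": 0, "y": 0, "z": 0, "wx": 0, "wy": 0, "wz": 0, "fingers": 1},
])

```text
clock: 1.9
tool_pos: [0.4186, 0.374, 0.1152]
eef_rot: [0.673, 0.739, 0.004, -0.004]
contact_force: [0.1, 1.2, 0.9]
opening: 0.997
```

```bash
python3 -c "
from h import *
to(.4245,.359,.063,94.65)"
```

```text
t 1.9 pos [0.4186 0.374  0.1152] yaw 95.38 tilt [-0.001  0.012] F [0.1 1.2 0.9] M [0.04 0.   0.  ] open 0.997
  shift [-0.0201  0.0055  0.065 ] turn [ 0.0001 -0.0038  0.0041]
```

apply_moves([
  {"x": -0.02, "y": 0.0055, "z": 0, "wx": 0, "wy": -0.004, "wz": 0.004, "fingers": 1},
  {"x": 0, "y": 0, "z": 0, "wx": 0, "wy": 0, "wz": 0, "fingers": 1},
  {"x": 0, "y": 0, "z": 0, "wx": 0, "wy": 0, "wz": 0, "fingers": 1},
])

```text
clock: 2.28
tool_pos: [0.4256, 0.3611, 0.1185]
eef_rot: [0.677, 0.736, 0.003, 0.0]
contact_force: [0.7, -1.0, -0.1]
opening: 0.997
```

```bash
python3 -c "
from h import *
to(.4245,.359,.063,94.65);print(get_state()['qd'])
snap('wrist','w2')
to(.4245,.359,.063,94.65)
P=cloud('w2')
k=(P[...,2]>.1)&(P[...,2]<.115)&(P[...,0]<.46)&(P[...,0]>.38)&(abs(P[...,1]-.36)<.03)
print(k.sum(),np.median(P[k],0),cv2.minAreaRect(P[k][:,:2].astype(np.float32)*1000))
"
```

```text
t 2.27 pos [0.4256 0.3611 0.1185] yaw 94.72 tilt [0.004 0.003] F [ 0.7 -1.  -0.1] M [-0.01 -0.01  0.02] open 0.997
  shift [-0.0028 -0.0019  0.0693] turn [ 0.0014 -0.001   0.0004]
[ 0.00830686 -0.01197971  0.00872614 -0.00110322  0.00277056  0.0109026
 -0.00086866]
t 2.33 pos [0.4257 0.3609 0.1184] yaw 94.72 tilt [0.004 0.003] F [-0.4  0.1  0.4] M [ 0.02 -0.03  0.02] open 1.001
  shift [-0.0024 -0.002   0.0693] turn [ 0.0014 -0.0009  0.0004]
1827 [0.4231023  0.35959959 0.10676309] ((424.53656005859375, 359.7906799316406), (41.7047004699707, 19.744932174682617), 4.106306552886963)
```

apply_moves([
  {"x": -0.0024, "y": -0.0015, "z": 0.03, "wx": 0.0014, "wy": -0.001, "wz": 0, "fingers": 1},
  {"x": 0, "y": 0, "z": 0.025, "wx": 0, "wy": 0, "wz": 0, "fingers": 1},
  {"x": 0, "y": 0, "z": 0, "wx": 0, "wy": 0, "wz": 0, "fingers": 1},
  {"x": 0, "y": 0, "z": 0, "wx": 0, "wy": 0, "wz": 0, "fingers": 1},
])

```text
clock: 2.82
tool_pos: [0.4268, 0.3608, 0.0766]
eef_rot: [0.678, 0.735, 0.003, 0.0]
contact_force: [0.4, 0.0, -0.2]
opening: 1.001
```

```bash
python3 -c "
from h import *
to(.4245,.3592,.063,94.65)"
```

```text
t 2.83 pos [0.4268 0.3608 0.0766] yaw 94.65 tilt [0.004 0.004] F [ 0.4  0.  -0.2] M [ 0.06  0.08 -0.01] open 1.001
  shift [-0.0018 -0.0031  0.017 ] turn [ 0.0015 -0.0012  0.    ]
```

apply_moves([
  {"x": -0.002, "y": -0.003, "z": 0.017, "wx": 0.0015, "wy": -0.001, "wz": 0, "fingers": 1},
  {"x": 0, "y": 0, "z": 0, "wx": 0, "wy": 0, "wz": 0, "fingers": 1},
  {"x": 0, "y": 0, "z": 0, "wx": 0, "wy": 0, "wz": 0, "fingers": -1},
  {"x": 0, "y": 0, "z": 0, "wx": 0, "wy": 0, "wz": 0, "fingers": -1},
  {"x": 0, "y": 0, "z": 0, "wx": 0, "wy": 0, "wz": 0, "fingers": -1},
  {"x": 0, "y": 0, "z": 0, "wx": 0, "wy": 0, "wz": 0, "fingers": -1},
])

```text
clock: 3.58
tool_pos: [0.4253, 0.3598, 0.0639]
eef_rot: [0.678, 0.735, 0.002, -0.0]
contact_force: [-0.0, -0.4, -0.5]
opening: 0.572
```

```bash
python3 -c "
from h import *
to(.4245,.3592,.063,94.65)"
```

```text
t 3.58 pos [0.4253 0.3598 0.0639] yaw 94.64 tilt [0.002 0.003] F [-0.  -0.4 -0.5] M [ 0.04 -0.01  0.  ] open 0.572
  shift [-0.0007 -0.0011  0.0012] turn [ 0.0006 -0.0008 -0.0001]
```

Still closing (0.57), so I'll wait for it.

apply_moves([
  {"x": 0, "y": 0, "z": 0, "wx": 0, "wy": 0, "wz": 0, "fingers": -1},
  {"x": 0, "y": 0, "z": 0, "wx": 0, "wy": 0, "wz": 0, "fingers": -1},
  {"x": 0, "y": 0, "z": 0, "wx": 0, "wy": 0, "wz": 0, "fingers": -1},
  {"x": 0, "y": 0, "z": 0, "wx": 0, "wy": 0, "wz": 0, "fingers": -1},
  {"x": 0, "y": 0, "z": 0, "wx": 0, "wy": 0, "wz": 0, "fingers": -1},
], force=55)

```text
clock: 4.2
tool_pos: [0.4253, 0.3598, 0.064]
eef_rot: [0.678, 0.735, 0.002, -0.0]
contact_force: [-0.1, 0.3, 0.1]
opening: 0.208
```

```bash
python3 -c "
from h import *
to(.4245,.3592,.063,94.65)"
```

```text
t 4.2 pos [0.4253 0.3598 0.064 ] yaw 94.64 tilt [0.002 0.003] F [-0.1  0.3  0.1] M [0.04 0.02 0.03] open 0.208
  shift [-0.0007 -0.0011  0.0013] turn [ 0.0007 -0.0008 -0.    ]
```

apply_moves([
  {"x": 0, "y": 0, "z": 0, "wx": 0, "wy": 0, "wz": 0, "fingers": -1},
  {"x": 0, "y": 0, "z": -0.02, "wx": 0, "wy": 0, "wz": 0, "fingers": -1},
  {"x": 0, "y": 0, "z": -0.04, "wx": 0, "wy": 0, "wz": 0, "fingers": -1},
  {"x": 0, "y": 0, "z": -0.04, "wx": 0, "wy": 0, "wz": 0, "fingers": -1},
  {"x": 0, "y": 0, "z": -0.04, "wx": 0, "wy": 0, "wz": 0, "fingers": -1},
  {"x": 0, "y": 0, "z": 0, "wx": 0, "wy": 0, "wz": 0, "fingers": -1},
])

```text
clock: 4.95
tool_pos: [0.4246, 0.3594, 0.1823]
eef_rot: [0.678, 0.735, 0.002, -0.0]
contact_force: [0.6, -0.1, -1.4]
opening: 0.206
```

```bash
python3 -c "
from h import *
p=fw(-.062,.06)
to(p[0],p[1],.19,87)
print(wf([.4,.39]))
snap('side','s1'); snap('wrist','w3')
s=load('s1')['p'];w=load('w3')['p']
o=np.zeros((600,640,3),np.uint8);o[:400]=w
c=cv2.resize(s[60:160,170:270],(200,200),interpolation=cv2.INTER_CUBIC);o[400:,:200]=c
cv2.imwrite('pics/v3.png',o[:,:,::-1])"
```

```text
t 4.95 pos [0.4246 0.3594 0.1823] yaw 94.67 tilt [0.002 0.003] F [ 0.6 -0.1 -1.4] M [0.   0.04 0.04] open 0.206
  shift [-0.4348  0.1609 -0.0105] turn [ 0.0006 -0.0009  0.0426]
[-0.26217555  0.41685007]
```

View pics/v3.png

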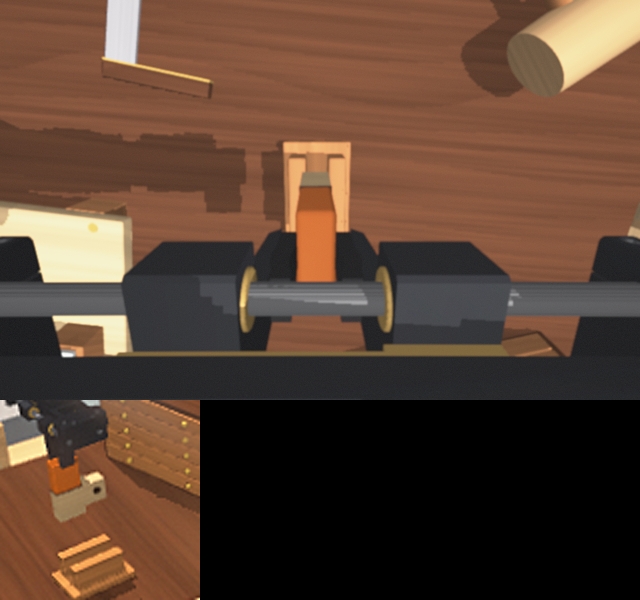

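The wrist picture shows the shoe gripped square at (316,230), and the inset shows it clear of the stand. Moving over the start of the sweep.

apply_moves([
  {"x": 0, "y": 0, "z": -0.02, "wx": 0, "wy": 0, "wz": 0.0426, "fingers": -1},
  {"x": -0.058, "y": 0.031, "z": 0, "wx": 0, "wy": 0, "wz": 0, "fingers": -1},
  {"x": -0.058, "y": 0.031, "z": 0, "wx": 0, "wy": 0, "wz": 0, "fingers": -1},
  {"x": -0.058, "y": 0.031, "z": 0, "wx": 0, "wy": 0, "wz": 0, "fingers": -1},
  {"x": -0.058, "y": 0.031, "z": 0, "wx": 0, "wy": 0, "wz": 0, "fingers": -1},
  {"x": -0.058, "y": 0.031, "z": 0, "wx": 0, "wy": 0, "wz": 0, "fingers": -1},
  {"x": -0.058, "y": 0.031, "z": 0, "wx": 0, "wy": 0, "wz": 0, "fingers": -1},
  {"x": -0.03, "y": 0.015, "z": 0, "wx": 0, "wy": 0, "wz": 0, "fingers": -1},
])

```text
clock: 6.05
tool_pos: [0.5638, 0.0378, 0.1839]
eef_rot: [0.723, 0.69, -0.011, -0.005]
contact_force: [-0.8, -0.6, -1.9]
opening: 0.21
```

apply_moves([
  {"x": 0, "y": 0, "z": 0, "wx": 0, "wy": 0, "wz": 0, "fingers": -1},
  {"x": 0, "y": 0, "z": 0, "wx": 0, "wy": 0, "wz": 0, "fingers": -1},
])

```text
clock: 6.3
tool_pos: [0.5621, 0.0359, 0.1812]
eef_rot: [0.725, 0.689, -0.014, -0.006]
contact_force: [-0.7, 0.8, -1.0]
opening: 0.207
```

```bash
python3 -c "
from h import *
p=fw(-.062,.06)
to(p[0],p[1],.12,87)"
```

```text
t 6.3 pos [0.5621 0.0359 0.1812] yaw 87.11 tilt [-0.028 -0.009] F [-0.7  0.8 -1. ] M [0.13 0.01 0.01] open 0.207
  shift [-0.0138  0.0268  0.0759] turn [-0.0089  0.0035  0.0006]
```

apply_moves([
  {"x": -0.007, "y": 0.013, "z": 0, "wx": -0.009, "wy": 0.0035, "wz": 0, "fingers": -1},
  {"x": -0.007, "y": 0.013, "z": 0, "wx": 0, "wy": 0, "wz": 0, "fingers": -1},
  {"x": 0, "y": 0, "z": 0.02, "wx": 0, "wy": 0, "wz": 0, "fingers": -1},
  {"x": 0, "y": 0, "z": 0, "wx": 0, "wy": 0, "wz": 0, "fingers": -1},
])

```text
clock: 6.8
tool_pos: [0.5824, 0.0268, 0.1633]
eef_rot: [0.723, 0.691, 0.001, -0.001]
contact_force: [-0.7, 0.3, -2.3]
opening: 0.21
```

```bash
python3 -c "
from h import *
p=fw(-.062,.06)
to(p[0],p[1],.1145,87)
snap('top','t2')
P=cloud('t2');d=load('t2')['d']
f=wf(P);k=(P[...,2]>.079)&(P[...,2]<.089)&(f[...,0]<-.085)&(f[...,0]>-.16)&(abs(f[...,1]+.03)<.12);print(cv2.minAreaRect(f[k].astype(np.float32)*1000))
"
```

```text
t 6.8 pos [0.5824 0.0268 0.1633] yaw 87.44 tilt [0.001 0.002] F [-0.7  0.3 -2.3] M [0.02 0.05 0.03] open 0.21
  shift [-0.0047 -0.0012  0.061 ] turn [ 0.0002 -0.0007  0.0025]
((-120.59571838378906, -67.85209655761719), (40.047454833984375, 96.47763061523438), 1.9761571884155273)
```

apply_moves([
  {"x": -0.0045, "y": -0.001, "z": 0.02, "wx": 0, "wy": -0.0007, "wz": 0.0025, "fingers": -1},
  {"x": 0, "y": 0, "z": 0.02, "wx": 0, "wy": 0, "wz": 0, "fingers": -1},
  {"x": 0, "y": 0, "z": 0.012, "wx": 0, "wy": 0, "wz": 0, "fingers": -1},
  {"x": 0, "y": 0, "z": 0, "wx": 0, "wy": 0, "wz": 0, "fingers": -1},
  {"x": 0, "y": 0, "z": 0, "wx": 0, "wy": 0, "wz": 0, "fingers": -1},
])

```text
clock: 7.48
tool_pos: [0.5818, 0.0237, 0.119]
eef_rot: [0.725, 0.688, 0.001, 0.0]
contact_force: [0.0, -0.1, -1.6]
opening: 0.206
```

```bash
python3 -c "
from h import *
p=fw(-.062,.06)
to(p[0],p[1],.1145,87)"
```

```text
t 7.47 pos [0.5818 0.0237 0.119 ] yaw 87.01 tilt [0.001 0.   ] F [ 0.  -0.1 -1.6] M [ 0.01  0.01 -0.02] open 0.206
  shift [-0.0007 -0.0006  0.0057] turn [ 0.0004 -0.0001  0.0001]
```

apply_moves([
  {"x": 0, "y": 0, "z": 0.0055, "wx": 0, "wy": 0, "wz": 0, "fingers": -1},
  {"x": -0.01, "y": 0, "z": 0, "wx": 0, "wy": 0, "wz": 0, "fingers": -1},
  {"x": -0.02, "y": 0, "z": 0, "wx": 0, "wy": 0, "wz": 0, "fingers": -1},
  {"x": -0.02, "y": 0, "z": 0, "wx": 0, "wy": 0, "wz": 0, "fingers": -1},
  {"x": -0.02, "y": 0, "z": 0, "wx": 0, "wy": 0, "wz": 0, "fingers": -1},
  {"x": -0.02, "y": 0, "z": 0, "wx": 0, "wy": 0, "wz": 0, "fingers": -1},
])

```text
clock: 8.22
tool_pos: [0.5786, -0.0535, 0.1155]
eef_rot: [0.725, 0.688, 0.001, 0.001]
contact_force: [0.4, -0.4, -1.9]
opening: 0.208
```

```bash
python3 -c "
from h import *
p=fw(-.062,-.228)
to(p[0],p[1],.1145,87);print(wf(get_state()['tool_pos']))"
```

```text
t 8.22 pos [ 0.5786 -0.0535  0.1155] yaw 86.99 tilt [ 0.004 -0.   ] F [ 0.4 -0.4 -1.9] M [ 0.03 -0.03  0.04] open 0.208
  shift [-0.2642 -0.0017  0.0013] turn [ 0.0012  0.     -0.0001]
[-0.06058236 -0.01667287]
```

apply_moves([
  {"x": -0.02, "y": -0.001, "z": 0.0005, "wx": 0.001, "wy": 0, "wz": 0, "fingers": -1},
  {"x": -0.02, "y": 0, "z": 0, "wx": 0, "wy": 0, "wz": 0, "fingers": -1},
  {"x": -0.02, "y": 0, "z": 0, "wx": 0, "wy": 0, "wz": 0, "fingers": -1},
  {"x": -0.02, "y": 0, "z": 0, "wx": 0, "wy": 0, "wz": 0, "fingers": -1},
  {"x": -0.02, "y": 0, "z": 0, "wx": 0, "wy": 0, "wz": 0, "fingers": -1},
  {"x": -0.02, "y": 0, "z": 0, "wx": 0, "wy": 0, "wz": 0, "fingers": -1},
])

```text
clock: 8.98
tool_pos: [0.5722, -0.1564, 0.1151]
eef_rot: [0.726, 0.688, 0.0, 0.0]
contact_force: [0.5, -0.2, -1.6]
opening: 0.209
```

```bash
python3 -c "
from h import *
p=fw(-.062,-.228)
to(p[0],p[1],.1145,87);print(wf(get_state()['tool_pos']))
snap('side','s4')
s=load('s4')['p']
cv2.imwrite('pics/s4.png',cv2.resize(s[120:320,230:450],(660,600),interpolation=cv2.INTER_CUBIC)[:,:,::-1])"
```

```text
t 8.97 pos [ 0.5722 -0.1564  0.1151] yaw 86.95 tilt [0.001 0.   ] F [ 0.5 -0.2 -1.6] M [ 0.14  0.   -0.07] open 0.209
  shift [-0.1353 -0.0004  0.0007] turn [ 0.0002 -0.0001 -0.0003]
[-0.06158853 -0.11976811]
```

View pics/s4.png

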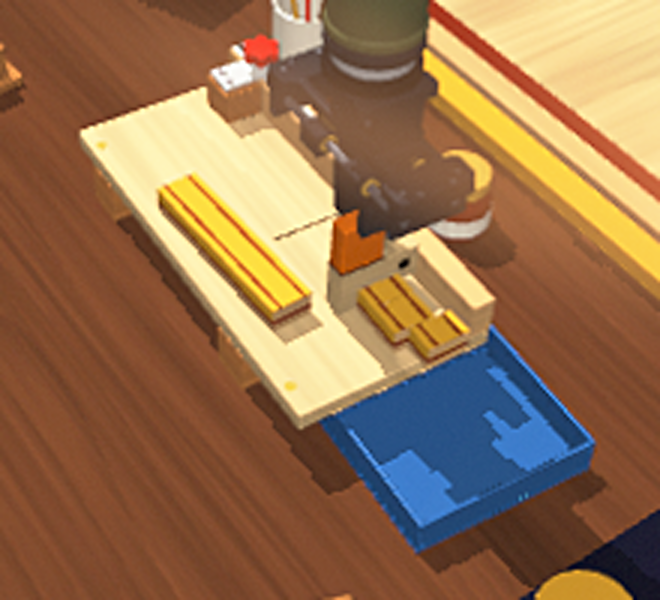

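The side view shows the three offcuts in a train ahead of the shoe, at (375,300), (405,300) and (440,335). The moulding is untouched. Sweeping on over the end.

apply_moves([
  {"x": -0.02, "y": 0, "z": 0, "wx": 0, "wy": 0, "wz": 0, "fingers": -1},
  {"x": -0.02, "y": 0, "z": 0, "wx": 0, "wy": 0, "wz": 0, "fingers": -1},
  {"x": -0.02, "y": 0, "z": 0, "wx": 0, "wy": 0, "wz": 0, "fingers": -1},
  {"x": -0.02, "y": 0, "z": 0, "wx": 0, "wy": 0, "wz": 0, "fingers": -1},
  {"x": -0.02, "y": 0, "z": 0, "wx": 0, "wy": 0, "wz": 0, "fingers": -1},
  {"x": -0.02, "y": 0, "z": 0, "wx": 0, "wy": 0, "wz": 0, "fingers": -1},
  {"x": -0.02, "y": 0, "z": 0, "wx": 0, "wy": 0, "wz": 0, "fingers": -1},
  {"x": -0.01, "y": 0, "z": 0, "wx": 0, "wy": 0, "wz": 0, "fingers": -1},
])

```text
clock: 10.02
tool_pos: [0.5641, -0.2888, 0.115]
eef_rot: [0.727, 0.687, -0.001, 0.001]
contact_force: [-1.1, 0.0, -1.1]
opening: 0.208
```

```bash
python3 -c "
from h import *
p=fw(-.062,-.228)
to(p[0],p[1],.1145,87);print(wf(get_state()['tool_pos']))
snap('side','s5');snap('top','t5')
s=load('s5')['p'];t=load('t5')['p']
o=np.zeros((600,800,3),np.uint8)
o[:420,:480]=cv2.resize(s[180:320,300:460],(480,420),interpolation=cv2.INTER_CUBIC)
o[:360,480:]=cv2.resize(t[130:250,320:427],(320,360),interpolation=cv2.INTER_CUBIC)
cv2.imwrite('pics/v5.png',o[:,:,::-1])"
```

```text
t 10.03 pos [ 0.5641 -0.2888  0.115 ] yaw 86.72 tilt [-0.    -0.003] F [-1.1  0.  -1.1] M [ 0.03 -0.03  0.03] open 0.208
  shift [0.0306 0.0008 0.0006] turn [-0.      0.001  -0.0015]
[-0.06276461 -0.25244524]
```

View pics/v5.png

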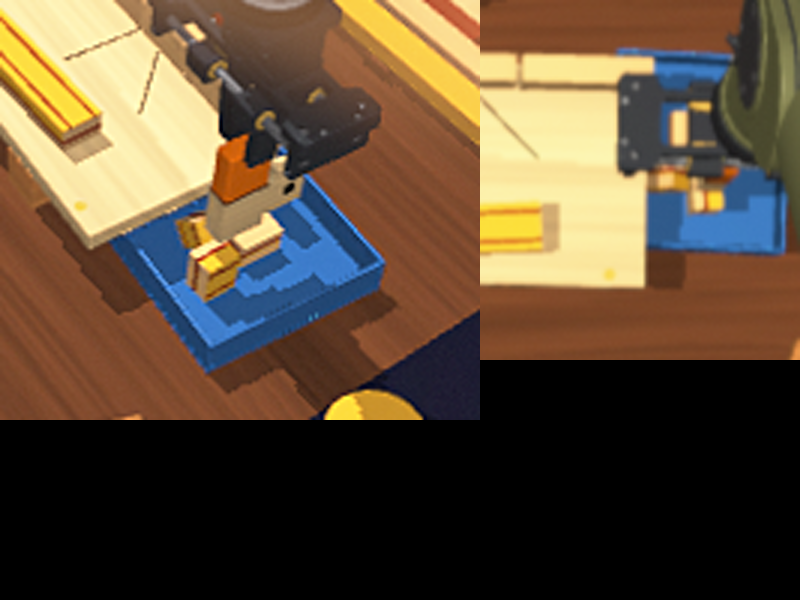

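All three offcuts lie in the tray, around (200,240)–(265,240) in the left crop, and the bed strip is clear. I'll lift straight up and go behind the moulding.

apply_moves([
  {"x": 0, "y": 0, "z": -0.035, "wx": 0, "wy": 0, "wz": 0, "fingers": -1},
  {"x": 0, "y": 0, "z": -0.035, "wx": 0, "wy": 0, "wz": 0, "fingers": -1},
  {"x": 0.05, "y": -0.03, "z": 0, "wx": 0, "wy": 0, "wz": 0, "fingers": -1},
  {"x": 0.05, "y": -0.03, "z": 0, "wx": 0, "wy": 0, "wz": 0, "fingers": -1},
  {"x": 0.05, "y": -0.03, "z": 0, "wx": 0, "wy": 0, "wz": 0, "fingers": -1},
  {"x": 0.05, "y": -0.03, "z": 0, "wx": 0, "wy": 0, "wz": 0, "fingers": -1},
  {"x": 0.04, "y": -0.02, "z": 0, "wx": 0, "wy": 0, "wz": 0, "fingers": -1},
  {"x": 0, "y": 0, "z": 0, "wx": 0, "wy": 0, "wz": 0, "fingers": -1},
])

```text
clock: 11.12
tool_pos: [0.4614, -0.0764, 0.1735]
eef_rot: [0.723, 0.691, 0.003, 0.0]
contact_force: [0.6, 0.5, -1.4]
opening: 0.211
```

```bash
python3 -c "
from h import *
p=fw(-.185,-.027)
to(p[0],p[1],.16,87);print(wf(get_state()['tool_pos']))
"
```

```text
t 11.12 pos [ 0.4614 -0.0764  0.1735] yaw 87.36 tilt [0.004 0.003] F [ 0.6  0.5 -1.4] M [-0.02  0.03 -0.01] open 0.211
  shift [ 0.0234 -0.0106  0.0169] turn [ 0.0013 -0.0011  0.002 ]
[-0.17644199 -0.04572636]
```

apply_moves([
  {"x": 0.023, "y": -0.0105, "z": 0, "wx": 0.001, "wy": -0.001, "wz": 0.002, "fingers": -1},
  {"x": 0, "y": 0, "z": 0.01, "wx": 0, "wy": 0, "wz": 0, "fingers": -1},
  {"x": 0, "y": 0, "z": 0, "wx": 0, "wy": 0, "wz": 0, "fingers": -1},
  {"x": 0, "y": 0, "z": 0, "wx": 0, "wy": 0, "wz": 0, "fingers": -1},
])

```text
clock: 11.62
tool_pos: [0.4557, -0.059, 0.1653]
eef_rot: [0.726, 0.688, 0.001, 0.001]
contact_force: [0.6, 0.9, -0.8]
opening: 0.21
```

```bash
python3 -c "
from h import *
p=fw(-.185,-.027)
to(p[0],p[1],.128,87);print(wf(get_state()['tool_pos']))
snap('wrist','w6')
cv2.imwrite('pics/w6.png',load('w6')['p'][:,:,::-1])
P=cloud('w6');f=wf(P);k=(P[...,2]>.079)&(P[...,2]<.089)&(f[...,0]<-.085)&(f[...,0]>-.16)&(abs(f[...,1]+.03)<.12);print(k.sum(),cv2.minAreaRect(f[k].astype(np.float32)*1000))
k=(P[...,2]>.1)&(f[...,0]>-.045)&(f[...,0]<-.005)&(f[...,1]>.08)&(f[...,1]<.2)&(P[...,2]<.108)&(P[...,2]>.09);print(np.percentile(f[k],[1,3,97],axis=0) if k.sum() else 0)
"
```

```text
t 11.62 pos [ 0.4557 -0.059   0.1653] yaw 86.94 tilt [ 0.003 -0.001] F [ 0.6  0.9 -0.8] M [ 0.03 -0.01 -0.01] open 0.21
  shift [ 0.0021 -0.0026  0.0467] turn [ 0.0011  0.0002 -0.0003]
[-0.1830319  -0.02865187]
1578 ((-131.76058959960938, -25.09056854248047), (28.684213638305664, 180.22943115234375), 3.989776372909546)
[[-0.03843888  0.1459563 ]
 [-0.03818727  0.14749545]
 [-0.02634157  0.16824678]]
```

View pics/w6.png

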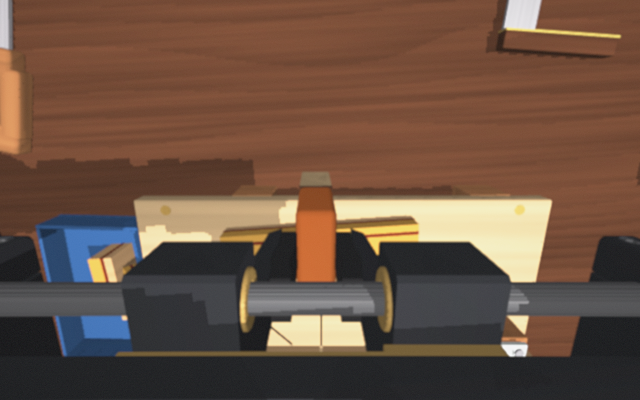

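The wrist view shows the moulding, unmoved, under the shoe from (220,235) to (418,225). The shoe is over its middle with the heel behind it. Lowering now.

apply_moves([
  {"x": 0.002, "y": -0.0025, "z": 0.02, "wx": 0.001, "wy": 0, "wz": 0, "fingers": -1},
  {"x": 0, "y": 0, "z": 0.018, "wx": 0, "wy": 0, "wz": 0, "fingers": -1},
  {"x": 0, "y": 0, "z": 0, "wx": 0, "wy": 0, "wz": 0, "fingers": -1},
  {"x": 0, "y": 0, "z": 0, "wx": 0, "wy": 0, "wz": 0, "fingers": -1},
])

```text
clock: 12.18
tool_pos: [0.4554, -0.0598, 0.1348]
eef_rot: [0.727, 0.686, 0.0, 0.001]
contact_force: [0.1, -0.1, -1.8]
opening: 0.21
```

```bash
python3 -c "
from h import *
p=fw(-.075,-.027)
to(p[0],p[1],.128,87);print(wf(get_state()['tool_pos']))
"
```

```text
t 12.18 pos [ 0.4554 -0.0598  0.1348] yaw 86.69 tilt [ 0.002 -0.002] F [ 0.1 -0.1 -1.8] M [ 0.06  0.04 -0.02] open 0.21
  shift [0.0038 0.1354 0.0088] turn [ 0.0008  0.0005 -0.0017]
[-0.18334487 -0.02945101]
```

apply_moves([
  {"x": 0.003, "y": 0, "z": 0.008, "wx": 0.001, "wy": 0.0005, "wz": -0.0017, "fingers": -1},
  {"x": 0, "y": 0.01, "z": 0, "wx": 0, "wy": 0, "wz": 0, "fingers": -1},
  {"x": 0, "y": 0.015, "z": 0, "wx": 0, "wy": 0, "wz": 0, "fingers": -1},
  {"x": 0, "y": 0.015, "z": 0, "wx": 0, "wy": 0, "wz": 0, "fingers": -1},
  {"x": 0, "y": 0.015, "z": 0, "wx": 0, "wy": 0, "wz": 0, "fingers": -1},
  {"x": 0, "y": 0.015, "z": 0, "wx": 0, "wy": 0, "wz": 0, "fingers": -1},
])

```text
clock: 12.92
tool_pos: [0.5155, -0.0607, 0.129]
eef_rot: [0.725, 0.688, 0.0, 0.0]
contact_force: [-0.8, -0.3, 0.5]
opening: 0.211
```

```bash
python3 -c "
from h import *
p=fw(-.075,-.027)
to(p[0],p[1],.128,87);print(wf(get_state()['tool_pos']))
"
```

```text
t 12.93 pos [ 0.5155 -0.0607  0.129 ] yaw 86.99 tilt [0. 0.] F [-0.8 -0.3  0.5] M [0.07 0.23 0.02] open 0.211
  shift [0.0003 0.0603 0.0013] turn [ 0.     -0.     -0.0001]
[-0.12326666 -0.02720931]
```

apply_moves([
  {"x": 0, "y": 0.015, "z": 0, "wx": 0, "wy": 0, "wz": 0, "fingers": -1},
  {"x": 0, "y": 0.015, "z": 0, "wx": 0, "wy": 0, "wz": 0, "fingers": -1},
  {"x": 0, "y": 0.015, "z": 0, "wx": 0, "wy": 0, "wz": 0, "fingers": -1},
  {"x": 0, "y": 0.01, "z": 0, "wx": 0, "wy": 0, "wz": 0, "fingers": -1},
])

```text
clock: 13.42
tool_pos: [0.5627, -0.0633, 0.1287]
eef_rot: [0.726, 0.688, -0.0, -0.0]
contact_force: [-1.8, -0.1, -1.2]
opening: 0.21
```

```bash
python3 -c "
from h import *
p=fw(-.060,-.027)
to(p[0],p[1],.128,87);print(wf(get_state()['tool_pos']))
"
```

```text
t 13.43 pos [ 0.5627 -0.0633  0.1287] yaw 86.95 tilt [-0.001  0.   ] F [-1.8 -0.1 -1.2] M [ 0.03  0.28 -0.02] open 0.21
  shift [0.0004 0.0199 0.0009] turn [-0.0002 -0.0001 -0.0003]
[-0.07594971 -0.02734222]
```

apply_moves([
  {"x": 0, "y": 0.008, "z": 0, "wx": 0, "wy": 0, "wz": 0, "fingers": -1},
  {"x": 0, "y": 0.008, "z": 0, "wx": 0, "wy": 0, "wz": 0, "fingers": -1},
  {"x": 0, "y": 0.006, "z": 0, "wx": 0, "wy": 0, "wz": 0, "fingers": -1},
])

```text
clock: 13.8
tool_pos: [0.5806, -0.0644, 0.1284]
eef_rot: [0.726, 0.688, -0.001, -0.001]
contact_force: [-2.9, 0.6, 0.4]
opening: 0.212
```

```bash
python3 -c "
from h import *
p=fw(-.060,-.027)
to(p[0],p[1],.128,87);print(wf(get_state()['tool_pos']))
"
```

```text
t 13.8 pos [ 0.5806 -0.0644  0.1284] yaw 86.95 tilt [-0.003  0.   ] F [-2.9  0.6  0.4] M [0.08 0.73 0.01] open 0.212
  shift [ 0.0006 -0.0025  0.0006] turn [-0.0008 -0.     -0.0003]
[-0.05801934 -0.02747491]
```

apply_moves([
  {"x": 0, "y": 0.006, "z": 0, "wx": 0, "wy": 0, "wz": 0, "fingers": -1},
  {"x": 0, "y": 0.006, "z": 0, "wx": 0, "wy": 0, "wz": 0, "fingers": -1},
])

```text
clock: 14.05
tool_pos: [0.5823, -0.0648, 0.1287]
eef_rot: [0.726, 0.688, -0.008, -0.006]
contact_force: [-13.1, 0.8, 14.1]
opening: 0.207
```

```bash
python3 -c "
from h import *
p=fw(-.060,-.027)
to(p[0],p[1],.128,87);print(wf(get_state()['tool_pos']))
snap('side','s7')
P=cloud('s7');f=wf(P);k=(P[...,2]>.081)&(P[...,2]<.09)&(f[...,0]<.02)&(f[...,0]>-.16)&(abs(f[...,1]+.03)<.12);print(k.sum(),cv2.minAreaRect(f[k].astype(np.float32)*1000))
"
```

```text
t 14.05 pos [ 0.5823 -0.0648  0.1287] yaw 86.95 tilt [-0.019 -0.002] F [-13.1   0.8  14.1] M [ 0.35  2.95 -0.02] open 0.207
  shift [ 0.0009 -0.0045  0.001 ] turn [-0.0061  0.0008 -0.0003]
[-0.05636966 -0.02774549]
491 ((-40.118797302246094, -49.58860778808594), (81.32725524902344, 210.73316955566406), 15.813467979431152)
```

Firm contact: −13 N along x with the TCP at xf −56 mm, so the moulding is against the fence. I'll back off, lift, go to its −y end and push it along the fence.

apply_moves([
  {"x": 0, "y": -0.01, "z": -0.005, "wx": -0.006, "wy": 0.001, "wz": 0, "fingers": -1},
  {"x": 0, "y": -0.006, "z": -0.02, "wx": 0, "wy": 0, "wz": 0, "fingers": -1},
  {"x": 0, "y": 0, "z": -0.025, "wx": 0, "wy": 0, "wz": 0, "fingers": -1},
  {"x": -0.05, "y": 0.002, "z": 0, "wx": 0, "wy": 0, "wz": 0, "fingers": -1},
  {"x": -0.05, "y": 0.002, "z": 0, "wx": 0, "wy": 0, "wz": 0, "fingers": -1},
  {"x": -0.04, "y": 0.002, "z": 0, "wx": 0, "wy": 0, "wz": 0, "fingers": -1},
  {"x": 0, "y": 0, "z": 0, "wx": 0, "wy": 0, "wz": 0, "fingers": -1},
  {"x": 0, "y": 0, "z": 0, "wx": 0, "wy": 0, "wz": 0, "fingers": -1},
])

```text
clock: 15.1
tool_pos: [0.576, -0.1777, 0.1776]
eef_rot: [0.725, 0.689, 0.006, 0.005]
contact_force: [0.5, 0.5, -0.5]
opening: 0.212
```

```bash
python3 -c "
from h import *
p=fw(-.062,-.145)
to(p[0],p[1],.1155,87);print(wf(get_state()['tool_pos']))
snap('side','s8');snap('top','t8')
for n in ('s8','t8'):
  P=cloud(n);f=wf(P);k=(P[...,2]>.080)&(P[...,2]<.09)&(f[...,0]<-.006)&(f[...,0]>-.16)&(abs(f[...,1]+.03)<.12);print(k.sum(),cv2.minAreaRect(f[k].astype(np.float32)*1000),np.percentile(f[k],[1,99],axis=0).round(4).tolist())
s=load('s8')['p'];
cv2.imwrite('pics/s8.png',cv2.resize(s[120:320,230:450],(660,600),interpolation=cv2.INTER_CUBIC)[:,:,::-1])
"
```

```text
t 15.1 pos [ 0.576  -0.1777  0.1776] yaw 87.14 tilt [0.015 0.001] F [ 0.5  0.5 -0.5] M [ 0.08 -0.   -0.01] open 0.212
  shift [-0.0053 -0.0078  0.0775] turn [ 0.0047 -0.0005  0.0008]
[-0.05670174 -0.14086903]
446 ((-24.815959930419922, -29.7572021484375), (182.56661987304688, 37.31892395019531), 89.978759765625) [[-0.043, -0.1183], [-0.0065, 0.0606]]
669 ((-23.128387451171875, -24.122146606445312), (35.174522399902344, 169.5080108642578), 0.4708210527896881) [[-0.0402, -0.1086], [-0.0066, 0.0603]]
```

View pics/s8.png

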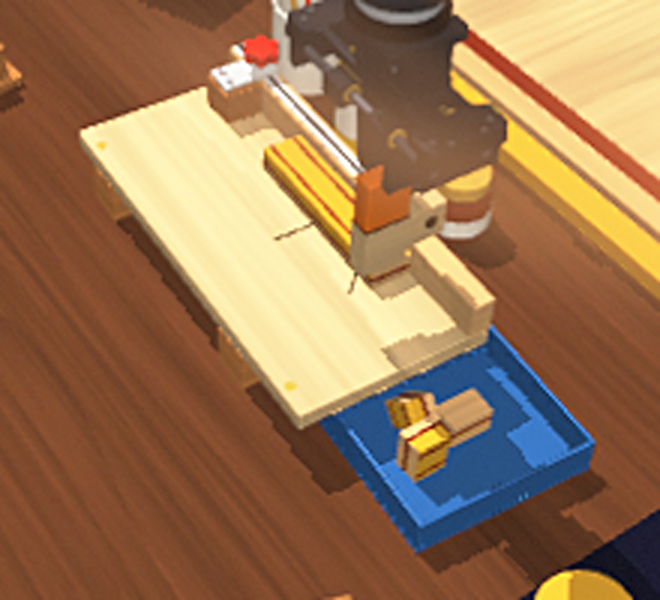

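The moulding lies flush on the fence from about (265,155) to (355,250), ends at yf −118 and +61 mm. The offcuts are in the tray. Now lowering the shoe behind its −y end.

apply_moves([
  {"x": -0.006, "y": -0.008, "z": 0, "wx": 0.0047, "wy": -0.0005, "wz": 0.001, "fingers": -1},
  {"x": 0, "y": 0, "z": 0.03, "wx": 0, "wy": 0, "wz": 0, "fingers": -1},
  {"x": 0, "y": 0, "z": 0.03, "wx": 0, "wy": 0, "wz": 0, "fingers": -1},
  {"x": 0, "y": 0, "z": 0.008, "wx": 0, "wy": 0, "wz": 0, "fingers": -1},
  {"x": 0, "y": 0, "z": 0, "wx": 0, "wy": 0, "wz": 0, "fingers": -1},
])

```text
clock: 15.82
tool_pos: [0.5694, -0.1791, 0.1229]
eef_rot: [0.724, 0.69, -0.0, -0.0]
contact_force: [-0.0, -0.3, -2.0]
opening: 0.207
```

```bash
python3 -c "
from h import *
p=fw(-.062,.023)
to(p[0],p[1],.1165,87);print(wf(get_state()['tool_pos']))
"
```

```text
t 15.82 pos [ 0.5694 -0.1791  0.1229] yaw 87.3 tilt [-0.001 -0.   ] F [-0.  -0.3 -2. ] M [-0.02 -0.01  0.02] open 0.207
  shift [0.2071 0.0027 0.008 ] turn [-0.0004  0.      0.0017]
[-0.06326932 -0.14265039]
```

apply_moves([
  {"x": 0, "y": 0, "z": 0.006, "wx": 0, "wy": 0, "wz": 0.0017, "fingers": -1},
  {"x": 0.01, "y": 0, "z": 0, "wx": 0, "wy": 0, "wz": 0, "fingers": -1},
  {"x": 0.015, "y": 0, "z": 0, "wx": 0, "wy": 0, "wz": 0, "fingers": -1},
  {"x": 0.015, "y": 0, "z": 0, "wx": 0, "wy": 0, "wz": 0, "fingers": -1},
  {"x": 0.015, "y": 0, "z": 0, "wx": 0, "wy": 0, "wz": 0, "fingers": -1},
  {"x": 0.015, "y": 0, "z": 0, "wx": 0, "wy": 0, "wz": 0, "fingers": -1},
])

```text
clock: 16.58
tool_pos: [0.5738, -0.1197, 0.1202]
eef_rot: [0.726, 0.688, 0.0, 0.001]
contact_force: [0.9, -0.1, -2.3]
opening: 0.211
```

```bash
python3 -c "
from h import *
p=fw(-.062,-.059)
to(p[0],p[1],.1165,87);print(wf(get_state()['tool_pos']))
"
```

```text
t 16.57 pos [ 0.5738 -0.1197  0.1202] yaw 86.96 tilt [ 0.002 -0.001] F [ 0.9 -0.1 -2.3] M [-0.09 -0.01 -0.03] open 0.211
  shift [ 0.0301 -0.0002  0.0045] turn [ 0.0007  0.0003 -0.0002]
[-0.06189563 -0.08308366]
```

apply_moves([
  {"x": 0.012, "y": 0, "z": 0.001, "wx": 0, "wy": 0, "wz": 0, "fingers": -1},
  {"x": 0.01, "y": 0, "z": 0, "wx": 0, "wy": 0, "wz": 0, "fingers": -1},
  {"x": 0.005, "y": 0, "z": 0, "wx": 0, "wy": 0, "wz": 0, "fingers": -1},
  {"x": 0.005, "y": 0, "z": 0, "wx": 0, "wy": 0, "wz": 0, "fingers": -1},
])

```text
clock: 17.08
tool_pos: [0.5754, -0.0918, 0.1194]
eef_rot: [0.725, 0.689, 0.0, 0.001]
contact_force: [-0.1, -2.1, -0.5]
opening: 0.209
```

```bash
python3 -c "
from h import *
p=fw(-.062,-.059)
to(p[0],p[1],.1165,87);print(wf(get_state()['tool_pos']))
"
```

```text
t 17.07 pos [ 0.5754 -0.0918  0.1194] yaw 87.03 tilt [ 0.002 -0.002] F [-0.1 -2.1 -0.5] M [-0.71  0.17 -0.03] open 0.209
  shift [-0.0048 -0.0003  0.0037] turn [0.0007 0.0005 0.0002]
[-0.06180313 -0.05514033]
```

apply_moves([
  {"x": 0.006, "y": 0, "z": 0, "wx": 0, "wy": 0, "wz": 0, "fingers": -1},
  {"x": 0.006, "y": 0, "z": 0, "wx": 0, "wy": 0, "wz": 0, "fingers": -1},
])

```text
clock: 17.32
tool_pos: [0.575, -0.0884, 0.1196]
eef_rot: [0.727, 0.687, -0.003, 0.004]
contact_force: [-0.2, -6.9, 0.6]
opening: 0.211
```

```bash
python3 -c "
from h import *
p=fw(-.062,-.059)
to(p[0],p[1],.1165,87);print(wf(get_state()['tool_pos']))
"
```

```text
t 17.32 pos [ 0.575  -0.0884  0.1196] yaw 86.74 tilt [ 0.   -0.01] F [-0.2 -6.9  0.6] M [-2.12  0.09 -0.2 ] open 0.211
  shift [-0.009   0.0005  0.0039] turn [ 0.0003  0.0031 -0.0014]
[-0.0623713  -0.05174442]
```

It stopped dead against the stop block with −6.9 N. Backing off, lifting, and going to the notch position at the moulding's middle.

apply_moves([
  {"x": -0.012, "y": 0, "z": 0, "wx": 0, "wy": 0.003, "wz": 0, "fingers": -1},
  {"x": -0.008, "y": 0, "z": -0.01, "wx": 0, "wy": 0, "wz": 0, "fingers": -1},
  {"x": 0, "y": 0, "z": -0.03, "wx": 0, "wy": 0, "wz": 0, "fingers": -1},
  {"x": 0, "y": 0, "z": -0.03, "wx": 0, "wy": 0, "wz": 0, "fingers": -1},
  {"x": 0.045, "y": -0.013, "z": 0, "wx": 0, "wy": 0, "wz": 0, "fingers": -1},
  {"x": 0.045, "y": -0.013, "z": 0, "wx": 0, "wy": 0, "wz": 0, "fingers": -1},
  {"x": 0.03, "y": -0.005, "z": 0, "wx": 0, "wy": 0, "wz": 0, "fingers": -1},
  {"x": 0, "y": 0, "z": 0, "wx": 0, "wy": 0, "wz": 0, "fingers": -1},
])

```text
clock: 18.32
tool_pos: [0.5564, -0.0031, 0.181]
eef_rot: [0.728, 0.686, 0.006, -0.001]
contact_force: [0.2, -0.3, -1.6]
opening: 0.213
```

```bash
python3 -c "
from h import *
p=fw(-.087,.041)
to(p[0],p[1],.131,87);print(wf(get_state()['tool_pos']))
"
```

```text
t 18.32 pos [ 0.5564 -0.0031  0.181 ] yaw 86.63 tilt [0.007 0.01 ] F [ 0.2 -0.3 -1.6] M [-0.02 -0.03 -0.03] open 0.213
  shift [ 0.01   -0.0024  0.0626] turn [ 0.0021 -0.0032 -0.002 ]
[-0.08541934  0.03251552]
```

apply_moves([
  {"x": 0.01, "y": -0.003, "z": 0.01, "wx": 0.002, "wy": -0.003, "wz": -0.002, "fingers": -1},
  {"x": 0, "y": 0, "z": 0.02, "wx": 0, "wy": 0, "wz": 0, "fingers": -1},
  {"x": 0, "y": 0, "z": 0.02, "wx": 0, "wy": 0, "wz": 0, "fingers": -1},
  {"x": 0, "y": 0, "z": 0, "wx": 0, "wy": 0, "wz": 0, "fingers": -1},
  {"x": 0, "y": 0, "z": 0, "wx": 0, "wy": 0, "wz": 0, "fingers": -1},
])

```text
clock: 18.95
tool_pos: [0.5543, 0.0002, 0.137]
eef_rot: [0.727, 0.686, -0.002, -0.0]
contact_force: [-0.2, 0.6, -1.5]
opening: 0.211
```

```bash
python3 -c "
from h import *
p=fw(-.087,.041)
to(p[0],p[1],.131,87);print(wf(get_state()['tool_pos']))
snap('side','s9')
P=cloud('s9');f=wf(P);k=(P[...,2]>.080)&(P[...,2]<.09)&(f[...,0]<-.006)&(f[...,0]>-.1)&(f[...,1]>-.1)&(f[...,1]<.14);print(k.sum(),cv2.minAreaRect(f[k].astype(np.float32)*1000),np.percentile(f[k],[1,99],axis=0).round(4).tolist())
k=(P[...,2]>.105)&(P[...,2]<.165)&(f[...,0]<-.04)&(f[...,0]>-.15)&(abs(f[...,1]-.045)<.03)
s=load('s9')['p']
cv2.imwrite('pics/s9.png',cv2.resize(s[110:230,250:410],(800,600),interpolation=cv2.INTER_CUBIC)[:,:,::-1])
"
```

```text
t 18.95 pos [5.543e-01 2.000e-04 1.370e-01] yaw 86.66 tilt [-0.002 -0.002] F [-0.2  0.6 -1.5] M [ 0.03 -0.    0.03] open 0.211
  shift [0.0066 0.0008 0.0075] turn [-0.0007  0.0008 -0.0019]
[-0.08769022  0.03570256]
364 ((-52.275634765625, 31.190208435058594), (92.37828063964844, 163.03672790527344), 0.052628044039011) [[-0.085, -0.049], [-0.0063, 0.1086]]
```

View pics/s9.png

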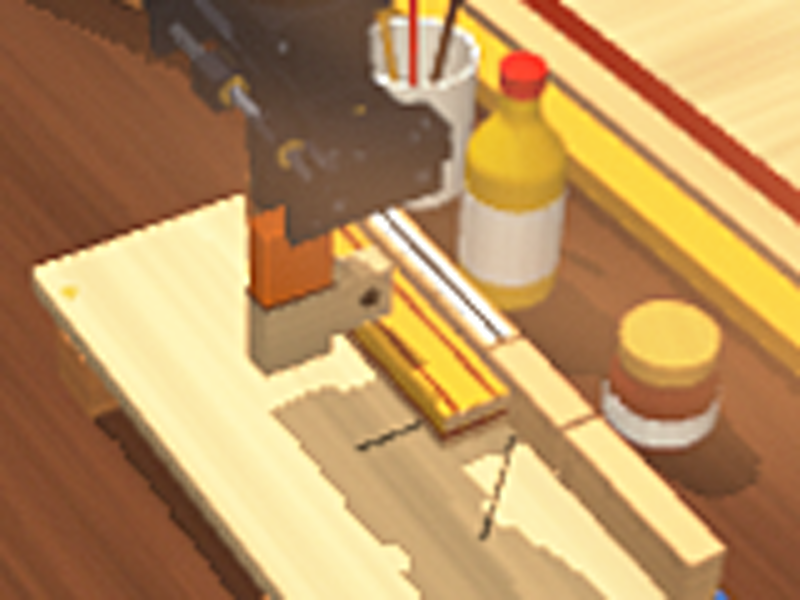

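The side crop shows the moulding along the fence with its −y end at (470,420), yf −49 mm, as expected at the stop. The shoe is flat behind it. Lowering and engaging the notch.

apply_moves([
  {"x": 0.0065, "y": 0, "z": 0.007, "wx": -0.0007, "wy": 0.0008, "wz": -0.002, "fingers": -1},
  {"x": 0, "y": 0, "z": 0, "wx": 0, "wy": 0, "wz": 0, "fingers": -1},
  {"x": 0, "y": 0.012, "z": 0, "wx": 0, "wy": 0, "wz": 0, "fingers": -1},
  {"x": 0, "y": 0.008, "z": 0, "wx": 0, "wy": 0, "wz": 0, "fingers": -1},
  {"x": 0, "y": 0.006, "z": 0, "wx": 0, "wy": 0, "wz": 0, "fingers": -1},
])

```text
clock: 19.62
tool_pos: [0.5777, 0.0045, 0.1322]
eef_rot: [0.725, 0.688, 0.001, 0.001]
contact_force: [-0.0, -0.4, -1.0]
opening: 0.21
```

```bash
python3 -c "
from h import *
p=fw(-.058,.041)
to(p[0],p[1],.127,87);print(wf(get_state()['tool_pos']))
"
```

```text
t 19.62 pos [0.5777 0.0045 0.1322] yaw 87.02 tilt [0.003 0.   ] F [-0.  -0.4 -1. ] M [ 0.03 -0.01 -0.  ] open 0.21
  shift [-0.0003  0.0081  0.0065] turn [ 0.0008 -0.0002  0.0001]
[-0.06450735  0.04119954]
```

apply_moves([
  {"x": 0, "y": 0.006, "z": 0.002, "wx": 0.0005, "wy": 0, "wz": 0, "fingers": -1},
  {"x": 0, "y": 0.004, "z": 0.004, "wx": 0, "wy": 0, "wz": 0, "fingers": -1},
  {"x": 0, "y": 0.003, "z": 0.004, "wx": 0, "wy": 0, "wz": 0, "fingers": -1},
])

```text
clock: 20.0
tool_pos: [0.5817, 0.0042, 0.1258]
eef_rot: [0.725, 0.688, -0.005, -0.004]
contact_force: [-21.3, 1.3, 38.2]
opening: 0.215
```

```bash
python3 -c "
from h import *
p=fw(-.058,.041)
to(p[0],p[1],.127,87);print(wf(get_state()['tool_pos']))
"
```

```text
t 20.0 pos [0.5817 0.0042 0.1258] yaw 87.01 tilt [-0.013 -0.002] F [-21.3   1.3  38.2] M [ 0.13  4.56 -0.05] open 0.215
  shift [-0.0001  0.0032 -0.0016] turn [-0.0041  0.0008  0.    ]
[-0.06055552  0.041092  ]
```

```bash
python3 -c "
from h import *
p=fw(-.058,.041)
for i in range(3): snap(['side','top','wrist'][i],'x%d'%i); to(p[0],p[1],.127,87)
print(wf(get_state()['tool_pos']))
for n in ('x0','x1'):
  P=cloud(n);f=wf(P);k=(P[...,2]>.080)&(P[...,2]<.09)&(f[...,0]<-.006)&(f[...,0]>-.1)&(f[...,1]>-.1)&(f[...,1]<.128);print(k.sum(),np.percentile(f[k],[1,99],axis=0).round(4).tolist())
  for lo,hi in((-.05,-.03),(-.03,-.01),(-.01,.01),(.08,.1),(.1,.12)):
    j=k&(f[...,1]>lo)&(f[...,1]<hi)&(f[...,0]>-.06)
    if j.sum()>5: print('  near edge',lo,np.percentile(f[j][:,0],[2]).round(4),j.sum())
s=load('x0')['p'];t=load('x1')['p']
o=np.zeros((600,800,3),np.uint8)
o[:450]=cv2.resize(s[115:205,250:410],(800,450),interpolation=cv2.INTER_CUBIC)
o[450:,:500]=cv2.resize(t[135:195,210:410],(500,150),interpolation=cv2.INTER_CUBIC)
cv2.imwrite('pics/x.png',o[:,:,::-1])
"
```

```text
t 20.05 pos [0.5815 0.0043 0.1258] yaw 87.02 tilt [-0.013 -0.002] F [-16.    0.3  24.4] M [ 0.03  3.39 -0.04] open 0.207
  shift [-0.0002  0.0034 -0.0015] turn [-0.0042  0.0009  0.0001]
t 20.1 pos [0.5816 0.0042 0.1259] yaw 87.03 tilt [-0.013 -0.002] F [-15.1  -0.2  24.9] M [ 0.15  3.38 -0.02] open 0.214
  shift [-0.0001  0.0033 -0.0014] turn [-0.004   0.0009  0.0002]
t 20.15 pos [0.5816 0.0042 0.1259] yaw 87.03 tilt [-0.012 -0.002] F [-15.2  -0.2  23.6] M [ 0.12  3.28 -0.02] open 0.211
  shift [-0.0001  0.0033 -0.0014] turn [-0.0039  0.0008  0.0002]
[-0.06067661  0.04104489]
358 [[-0.0836, -0.0492], [-0.0066, 0.1234]]
  near edge -0.05 [-0.0418] 80
  near edge -0.03 [-0.0414] 74
  near edge -0.01 [-0.0425] 73
4 [[-0.0116, -0.014], [-0.0071, -0.0117]]
```

View pics/x.png

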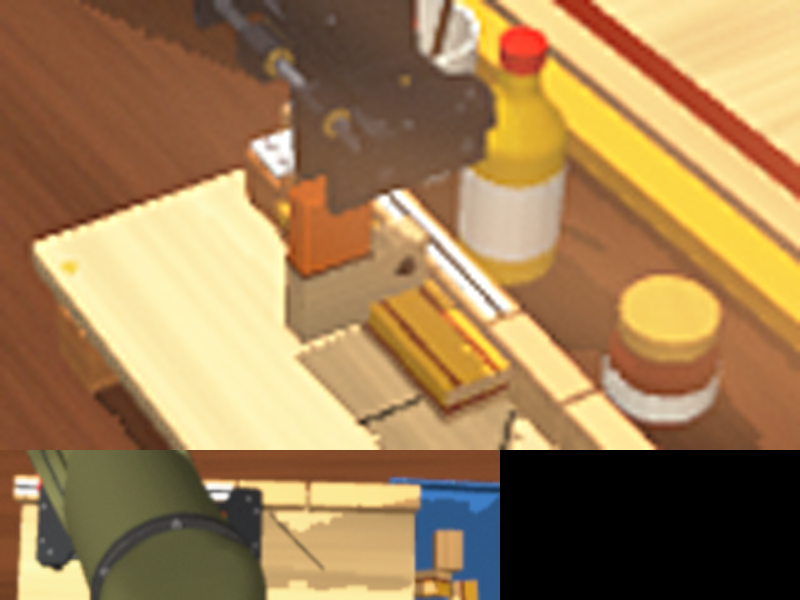

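The hold is steady at about 15 N forward and 24 N down, with the near edge parallel to the fence. One last check of the end gap at the stop, from frames already taken.

```bash
python3 -c "
from h import *
for n in ('s8','s9','x0'):
  P=cloud(n);f=wf(P);z=P[...,2]
  for xl,xh in((-.036,-.026),(-.026,-.016)):
    b=(f[...,0]>xl)&(f[...,0]<xh)
    m=b&(z>.080)&(z<.0885)&(f[...,1]>-.1)&(f[...,1]<.14); st=b&(z>.0885)&(z<.0955)&(f[...,1]>.1)&(f[...,1]<.16)
    lo=b&(z>.066)&(z<.09)&(f[...,1]>.12)&(f[...,1]<.16)
    print(n,xl,'mould y',np.sort(f[m][:,1])[[0,1,-2,-1]].round(4) if m.sum()>3 else '', 'stop face',np.sort(f[st][:,1]).round(4)[:6], 'bed y max',f[b&(z<.066)&(f[...,1]<.16)][:,1].max().round(4) if (b&(z<.066)&(f[...,1]<.16)&(f[...,1]>0)).any() else '')
s=load('s9')['p'];x=load('x0')['p']
o=np.hstack([cv2.resize(i[130:180,290:340],(400,400),interpolation=cv2.INTER_CUBIC) for i in (load('s9')['p'],x)])
cv2.imwrite('pics/end.png',o[:,:,::-1])
"
```

```text
s8 -0.036 mould y [-0.0719 -0.0711  0.1345  0.1351] stop face [0.1296 0.1305 0.1323 0.1332 0.1333 0.1381] bed y max 0.1388
s8 -0.026 mould y [-0.0554 -0.0536  0.1347  0.137 ] stop face [0.1312 0.132  0.1333 0.1342 0.1342 0.1372] bed y max 0.1355
s9 -0.036 mould y [-0.0496 -0.0486  0.0339  0.0378] stop face [] bed y max 
s9 -0.026 mould y [-0.0503 -0.0487  0.1005  0.1015] stop face [] bed y max 
x0 -0.036 mould y [-0.0497 -0.0491  0.1348  0.1375] stop face [0.1317 0.1333 0.1338 0.1358 0.1376 0.1404] bed y max 
x0 -0.026 mould y [-0.0487 -0.0485  0.0303  0.0336] stop face [0.137] bed y max
```

View pics/end.png

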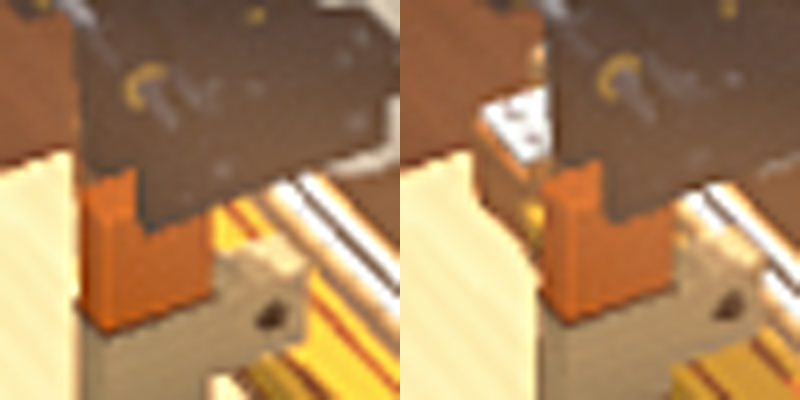

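```bash
python3 -c "
from h import *
for n in ('side0','s1','s4','s8','s9','x0'):
  P=cloud(n);f=wf(P);z=P[...,2]
  st=(f[...,0]>-.034)&(f[...,0]<-.004)&(z>.068)&(z<.092)&(f[...,1]>.1)&(f[...,1]<.16)
  en=(f[...,0]>-.036)&(f[...,0]<-.004)&(z>.066)&(z<.081)&(f[...,1]>-.15)&(f[...,1]<-.03)
  print(n,'stop',st.sum(),np.percentile(f[st][:,1],[10,25,50,75]).round(4) if st.sum()>3 else '','end',en.sum(),(np.percentile(f[en][:,1],[25,50,75])+.18).round(4) if en.sum()>3 else '')
"
```

```text
side0 stop 60 [0.13   0.131  0.1322 0.1332] end 36 [0.0366 0.107  0.1129]
s1 stop 56 [0.1304 0.1315 0.1326 0.1339] end 45 [0.036  0.0467 0.1113]
s4 stop 52 [0.1301 0.1309 0.1322 0.1336] end 7 [0.0475 0.0495 0.0502]
s8 stop 58 [0.13   0.131  0.1325 0.134 ] end 34 [0.0614 0.0623 0.0633]
s9 stop 16 [0.1018 0.1024 0.1071 0.1094] end 42 [0.1308 0.1325 0.1337]
x0 stop 1  end 41 [0.1315 0.1325 0.1336]
```

The stop face and the moulding's end (its −y face plus 180 mm) both come out at yf 132.5 mm, so they are in contact. Handing in.

```bash
python3 -c "
from h import *
to(.58,0,.127,87); print(finish_job())"
```

```text
t 20.15 pos [0.5816 0.0042 0.1259] yaw 87.03 tilt [-0.012 -0.002] F [-15.2  -0.2  23.6] M [ 0.12  3.28 -0.02] open 0.211
  shift [-0.0053 -0.0017 -0.0014] turn [-0.0039  0.0008  0.0002]
the job is handed in; nothing more can be done
None
```

The job is done and handed in at 20.2 s of the 51 s allowed. I lifted the shoe from its stand and swept the three offcuts off the open end into the tray. I then pushed the moulding to the fence, slid it along to the stop, and finished holding it there with the notch over its near edge.

Last checks:
- **Hold:** steady at about 15 N forward and 24 N down. It peaked at 21 N and 38 N as the notch bore down, then settled.
- **Fence:** the moulding's visible near edge is parallel to the fence to within about 1 mm.
- **Stop:** the stop face and the moulding's end both measure 132.5 mm along the fence, so they are in contact.
- **Offcuts:** all three were seen lying in the tray.
- **Gripper and bench:** the gripper stayed off the moulding and offcuts by the planned clearances, and no picture showed a bystander moved. I did not measure either of these separately.

The side camera reads about 4 mm low in y compared with the wrist camera, so I compared stop and moulding only within side-camera pictures. The top camera could not confirm the end result because the arm hid the moulding.

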